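# Lift a freshly varnished knob from the drying rack with tongs

### The arm

A 6-joint arm with a two-finger parallel gripper is mounted at the origin on a cart in front of the work surface, level with it; the furniture and walls round the work are solid. World frame = base frame: x ahead of the robot, y to its left, z up, the work surface at z = 0. Lengths are in m, angles in degrees, forces in N, time in s.
With the tool pointing down it reaches from about 0.4 to 0.825 m from the base axis. Payload 7 kg.
Tool frame: the origin (TCP) lies on the centre line of the jaws, within the pads' length; the fingertips stand 19 mm ahead of it and the grasp point (between the pads) is the TCP (r.tip_extent is the distance from the TCP to the fingertips, in m); z points along the fingers, y is the line along which they close (so a half turn about z gives the same grasp; the last joint's range is limited). The gripper opens to 88 mm and grips with 3 to 60 N. Pads are 19 mm wide; open, the fingers measure 130 mm over their backs; the gripper's body (78 mm by 193 mm) begins 47 mm behind the grasp point.
Start: joints at [83.772, 20.546, 0.682, 0, -70.136, -16.507], TCP at [0.261, 0.623, 0.246] pointing down, gripper open.
Joint ranges: [-176.03, 176.03], [-82.01, 121.73], [-58.28, 71.71], [-173.87, 95.51], [-174.79, -0.11], [-173.66, 173.66]. Speed limits (degrees/s): [136.94, 136.94, 172.46, 180, 180, 180].

### API

Orientations are given as [roll, pitch, yaw] about the fixed x, y, z axes, in that order (R = Rz(yaw) Ry(pitch) Rx(roll)).
In Python, from plant import r gives the robot as it stands. The module is installed in compiled form; this text tells all that it offers.
- The arm moves only by the tool jog_arm, never from a script. Its argument "deltas" is a list that holds one entry, the list of rows, each a list of 5 numbers: the opening, from -1 (shut) to 1 (fully open), then the shift along the world's x, y, z in cm, then the turn about the world's z in rad. In form: [[[claw, dx, dy, dz, turn], ...]]. A call has 1 to 8 rows; each row shifts and turns the commanded pose from where the row before left it; what a row does not reach is not made up. A row lasts 1/8 s, in which the tool goes at most 62.5 mm and 10.7 degrees, less where a joint would pass 70% of its speed; a pose out of reach is approached as far as the arm can. A call with a gripper value outside its range is refused whole. The fingers move at their own pace and stop on an object; "force" is the grip in N (left out, the last holds). Time passes only in rows, so rows that do not move let the fingers close. It gives the time, the measured TCP pose, the force, the opening and the grip force at its end, in the units of the state.
- r.get_state(): the state, without advancing time (a new reading comes with each control period).
- r.capture(name): name is "side" or "top"; returns the picture (480x640x3 uint8, blue, green, red); there is no depth.
- r.camera_info(name): a dict with "fx", "fy", "cx", "cy" (pixels), "view" (4x4, takes a point from world to camera coordinates). Camera axes: x right, y up, looking along -z (the intrinsics and any distortion apply to the point x, -y, -z); pixel columns grow to the right and rows downward; lengths in m; the calibration is good to about 2 mm. A picture is of the moment at which its call begins. camera_info takes no time and is no camera call.
- r.close_job(): hands the job in; it is judged then, once.
The state is a dict: "time_s": time; "joints": joint angles; "qd": joint speeds; "joint_torque": joint torques, N m; "tcp_pos": TCP position; "eef_rot": TCP orientation; "contact_force": force on the tool from outside, world axes, zero at the start; "moment": the same for the moment, N m; "gripper_width": finger opening in m; "gripper_force": force on a finger pad.
Only numpy, scipy, OpenCV 4.12 (cv2) and the standard library are available. Lean on these libraries where they do the work, as an engineer would, in place of code of your own. Each camera call takes 0.05 s, during which the arm holds its last target. There are 200 camera calls.

### The job

The round-headed wooden knob in the drying rack is freshly varnished, so it must not be touched by the gripper: pick up the sprung tongs by their two rubber grips, close their jaws on the knob's stem while it stands in the rack, and lift it out. Finish while holding it up still and upright in the tongs, its foot at least 15 cm above the worktop; do not put it down or let go. Leave the other two pieces standing in the rack and do not shove the other things on the bench about.

Things in the scene. Friction and masses are not known exactly. Their poses are not given: they have to be found in the camera images.
- tongs: Steel spring tongs lying flat on the worktop, 235 mm long, 24 mm high, 0.106 kg, balanced about the grips. Origin: on the underside, on the centre line, midway between the two rubber grips; x points to the jaws (at x = 120 mm), y to the left arm, z up. Both arms pivot on a dark steel block at the rear end (x = -80, y = +-8 mm). Squeezing the grips closes the jaws.
- grip_left (a point): Middle of the outer face of the left arm's flat black rubber grip (52 mm long along the tongs, 24 mm high, reaching down to the worktop). Grip the tongs with one finger outside each rubber grip; they are 58 mm wide there when open (60 mm at the front ends). The jaws move 2.5 times as far as the grips; springs open them again when the squeeze is relaxed.
- grip_right (a point): The same point on the right arm.
- tongs_left (a joint): Closing angle of the left arm about its pivot, rad: 0 open (as it starts), 0.12 is the closed stop. At 0.035 the grips are about 52 mm wide over their outer faces; at about 0.09 (43 mm over the grips) the jaws meet a 22 mm stem. The spring needs about 3 N on each grip to start closing, about 9 N at 0.09; above that the jaws press with 0.4 of the extra force.
- tongs_right (a joint): The same for the right arm.
- jaw_left: Jaw of the left arm: a shallow V-shaped rubber pad, 28 mm long, 14 mm high, hollow side to the right jaw. Origin at the middle of the pad, 12 mm above the underside of the tongs; the bottom of the V is at the origin, its two lips stand 4 mm further in. The gap between the lips of the two jaws is about 53 mm open, 39 mm at arm angles of 0.035.
- jaw_right: Jaw of the right arm, mirror image; the middle between the two jaw origins is where the stem must be held.
- round_knob: The target: a turned knob of pale wood, 55 mm tall, 30 g, standing in a hole of the rack. Plain round stem 22 mm in diameter from its foot up to 34 mm, rounded mushroom head 34 mm in diameter from 34 to 55 mm. Origin at the centre of its foot, z up. Its foot sits 8 mm deep in the hole, so 26 mm of stem show between the rack and the head.
- rack: Drying rack: brown wooden block, 60 x 220 x 40 mm (its small feet reach 76 mm), fixed. Origin under its centre, x the short side, y along the row of three holes, which are 75 mm apart (y = -75, 0, 75 mm), 25 mm wide and 8 mm deep. Each holds one piece; which piece stands where varies. Top 40 mm above the worktop.
- square_knob: Same pale wood and stem, but with a square head, 30 x 30 x 20 mm; 54 mm tall. Origin at its foot. To be left in the rack.
- plain_plug: Plain pale wood cylinder without a head, 22 mm in diameter, 55 mm tall. Origin at its foot. To be left in the rack.
- stain_tin: Round tin, 78 mm wide, 78 mm tall, on the worktop. Origin under its centre. To be left alone.
- paint_brush: Flat paint brush, 44 x 197 x 15 mm, lying along its own y. To be left alone.
- sanding_block: Cork sanding block, 69 x 112 x 30 mm. To be left alone.
- tape_roll: Small black roll of tape lying flat, 59 mm wide, 19 mm high. To be left alone.

How it is judged (in metres and radians):
On the way, in this order (a step that is already met when the one before it is completed fails the run):
1. the tongs are gripped and lifted off the worktop (height (world z) of tongs above 0.02 m and contact force between the fingers and tongs above 1 N), for 0.2 s.
2. both jaws are closed on the round-headed knob while it still stands in the rack (contact force between each of jaw_left, jaw_right and round_knob above 0.5 N and height (world z) of round_knob below 0.042 m and horizontal distance between round_knob and rack below 0.09 m), for 0.2 s.
At the end, for the whole second after the job is handed in: The fingers hold the tongs; both jaws press on the round-headed knob (over 0.3 N each), which hangs still (under 5 cm/s), within 0.5 rad of upright, its foot over 150 mm above the worktop and clear of the rack; the other two pieces stand in their holes (within 15 mm and 0.25 rad) (height (world z) of round_knob above 0.15 m and angle between round_knob's own z axis and vertical below 0.5 rad and linear speed of round_knob below 0.05 m/s and contact force between each of jaw_left, jaw_right and round_knob above 0.3 N and contact force between the fingers and tongs above 1 N and height (world z) of tongs above 0.1 m and contact force between round_knob and rack below 0.05 N and z of each of square_knob, plain_plug in the frame of rack below 0.042 m and angle between each of square_knob, plain_plug's own z axis and vertical below 0.25 rad and distance of each of square_knob, plain_plug from where it was at the start of the episode below 0.015 m); the arm keeps its last pose, push and grip.
It fails at once if the gripper or arm touches the varnished round-headed knob (contact force between any of the fingers, the arm and round_knob above 0.3 N).
It fails at once if one of the other two rack pieces is knocked out or moved more than 30 mm (distance of any of square_knob, plain_plug from where it was at the start of the episode above 0.03 m).
It fails at once if the tin, brush, sanding block or tape roll is shoved more than 40 mm (distance of any of stain_tin, paint_brush, sanding_block, tape_roll from where it was at the start of the episode above 0.04 m).
It also fails if it takes over 43 s, if anything falls off the work surface, if the arm or the gripper's body presses on something with over 40 N, if the wrist force passes 120 N, or if a joint passes its speed limit or range.

## Working session

There is one attempt and no reset: what is moved stays moved. The work goes in short steps, Python scripts to look and compute and a tool call to move; the robot and the scene stay as the last step left them, time stands still between calls to the robot, and variables do not carry over. Pictures are saved under pics/ and viewed, at most 10 in all, crops included, and the job is handed in when it is done.

Besides the shell and the picture viewer there is one more tool, called after "Request:" by a JSON object that holds its "op" and its "data", one argument or row to a line. jog_arm: Moves the arm, as the interface text tells. Its arguments: {"type":"object","properties":{"deltas":{"type":"array"},"force":{"type":"number"}},"required":["deltas"]}

```bash
mkdir -p pics
python3 - <<'E'
from plant import r
import cv2
for n in("top","side"):
    cv2.imwrite(f"pics/{n}0.png",r.capture(n)); c=r.camera_info(n); print(n,c)
print(r.get_state())
E
```

```text
top {'fx': 518.8257745266345, 'fy': 518.8257745266345, 'cx': 319.0986195847712, 'cy': 237.414313885486, 'view': array([[ 0.07919912, -0.99685155,  0.00380704, -0.07705839],
       [ 0.9706119 ,  0.07798387,  0.22766436, -0.55821611],
       [-0.22724446, -0.01433566,  0.97373223, -1.31223146],
       [ 0.        ,  0.        ,  0.        ,  1.        ]])}
side {'fx': 509.72839722681, 'fy': 509.72839722681, 'cx': 318.3499652302913, 'cy': 240.0565586582455, 'view': array([[ 0.97754553, -0.20985063, -0.0191691 , -0.54167364],
       [ 0.09907771,  0.37742813,  0.92072342, -0.07466985],
       [-0.18597943, -0.90194829,  0.3897447 , -1.09255508],
       [ 0.        ,  0.        ,  0.        ,  1.        ]])}
{'time_s': 0.1, 'joints': array([ 8.37699681e+01,  2.05891232e+01,  6.41097052e-01, -1.67680271e-02,
       -7.01364369e+01, -1.65066875e+01]), 'qd': array([-0.02322849, -0.11703396,  0.03407319,  0.09444906, -0.03152566,
       -0.02950886]), 'joint_torque': array([-2.84429865e-03, -5.84163630e+01,  2.93752921e+01,  7.01549962e+00,
        1.01675437e-02, -4.92768561e-05]), 'tcp_pos': array([0.26075979, 0.62217441, 0.24471493]), 'eef_rot': array([ 1.79914539e+02, -8.88606851e-03, -2.27424219e+01]), 'contact_force': array([ 0.51322858, -0.19996974,  0.61691627]), 'moment': array([-0.01527851, -0.04403186,  0.00718251]), 'gripper_force': 0.0, 'gripper_width': 0.08747020608710451}
```

View pics/top0.png

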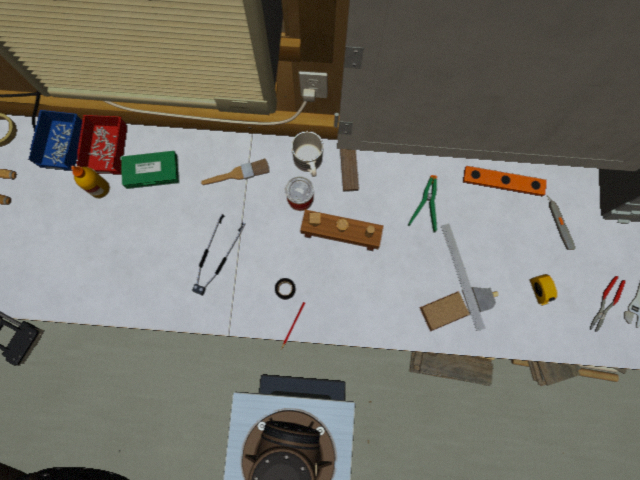

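View pics/side0.png

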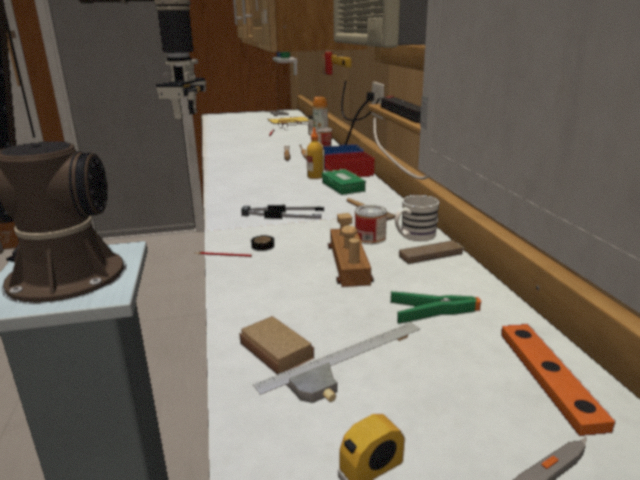

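The top view shows the tongs with their pivot near (199,289) and jaws near (222,217) and (242,226). The rack is at (341,229), with pieces at about (315,217), (342,225) and (370,230). I'll zoom in.

Run:
```python
import cv2,numpy as np
t=cv2.imread("pics/top0.png");s=cv2.imread("pics/side0.png")
a=cv2.resize(t[180:300,180:390][:, :],None,fx=3.8,fy=3.8,interpolation=cv2.INTER_CUBIC)
cv2.imwrite("pics/c1.png",a)
b=cv2.resize(s[190:295,230:390],None,fx=5,fy=5,interpolation=cv2.INTER_CUBIC)
cv2.imwrite("pics/c2.png",b)
```

```text
(no output)
```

View pics/c1.png

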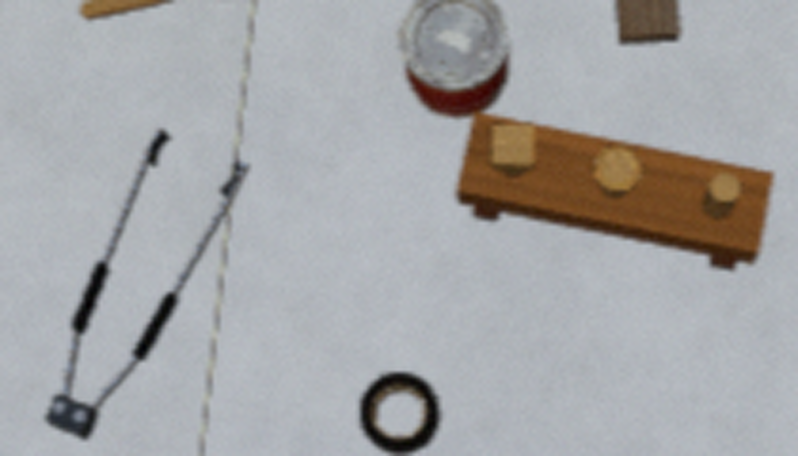

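View pics/c2.png

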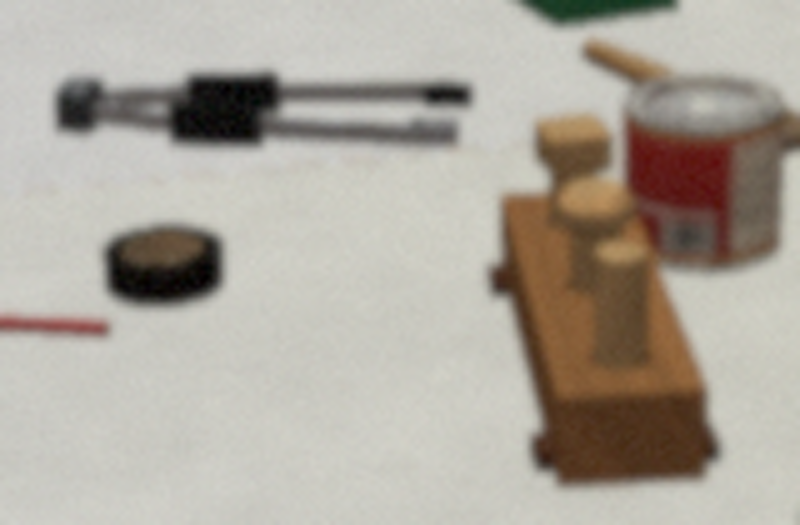

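```bash
cat > h.py <<'E'
import numpy as np
from scipy.optimize import least_squares
def proj(c,P):
    p=np.c_[np.atleast_2d(P),np.ones(len(np.atleast_2d(P)))]@c["view"].T
    return np.c_[c["cx"]+c["fx"]*p[:,0]/-p[:,2], c["cy"]-c["fy"]*p[:,1]/-p[:,2]]
def body(q,L):
    L=np.array(L,float);a=q[2];R=np.array([[np.cos(a),-np.sin(a)],[np.sin(a),np.cos(a)]])
    return np.c_[L[:,:2]@R.T+q[:2],L[:,2]]
def fit(obs,q0):
    # obs: list of (cam, local pts, pixels)
    f=lambda q:np.concatenate([(proj(c,body(q,L))-U).ravel() for c,L,U in obs])
    s=least_squares(f,q0,loss="soft_l1"); return s.x,f(s.x).reshape(-1,2)
E
python3 - <<'E'
from plant import r
import numpy as np
from h import *
T,S=r.camera_info("top"),r.camera_info("side")
ct=lambda a:(np.array(a)+.5)/3.8-.5+180
cs=lambda a:(np.array(a)+.5)/5-.5+np.array([230,190])
tp=ct([[158,149],[233,181],[90,297],[155,326],[71,415]])
sp=cs([[448,94],[437,132],[232,88],[217,123],[80,105]])
LT=[[.12,.032,.018],[.12,-.032,.018],[0,.026,.024],[0,-.026,.024],[-.08,0,.02]]
LS=[[.12,.032,.012],[.12,-.032,.012],[0,.027,.013],[0,-.027,.013],[-.08,0,.012]]
for o in ([(T,LT,tp)],[(S,LS,sp)],[(T,LT,tp),(S,LS,sp)]):
    q,e=fit(o,[.5,.2,-.3]); print("tongs",q[:2],np.degrees(q[2]),e.round(1).tolist())
rt=ct([[514,143],[617,169],[725,187]]); rs=cs([[575,130],[597,203],[622,252]])
L=[[0,.075,.086],[0,0,.077],[0,-.075,.087]]
for o in ([(T,L,rt)],[(S,L,rs)],[(T,L,rt),(S,L,rs)]):
    q,e=fit(o,[.5,-.1,-.2]); print("rack",q[:2],np.degrees(q[2]),e.round(1).tolist())
E
```

```text
tongs [0.48163157 0.25255335] -19.07372790851678 [[-0.3, -0.4], [0.8, 0.2], [-0.4, 0.1], [-0.2, 0.1], [0.3, 0.1]]
tongs [0.48494704 0.25181563] -17.582021515895125 [[-0.2, -0.4], [-0.3, -0.1], [0.2, 0.4], [-0.2, 0.1], [0.5, 0.2]]
tongs [0.48316173 0.25238841] -18.89035920486792 [[-0.4, -1.0], [0.8, -0.5], [-0.3, -0.4], [-0.1, -0.5], [0.5, -0.5], [-0.7, -0.1], [-1.3, 0.2], [-0.2, 0.4], [-1.1, 0.0], [-0.0, -0.0]]
rack [ 0.60090949 -0.09075647] -7.693841856514361 [[-0.3, 0.0], [0.3, -0.1], [0.1, 0.1]]
rack [ 0.60205517 -0.0954523 ] -7.644941401059156 [[-0.0, -0.8], [-0.0, 0.6], [0.0, 0.1]]
rack [ 0.60215565 -0.09177128] -7.606744239023653 [[0.1, -0.4], [0.7, -0.5], [0.5, -0.4], [-0.4, -1.3], [-0.4, -0.1], [-0.4, -0.7]]
```

Request:
{"op": "jog_arm", "data": {
  "deltas": [
    [[1, 2.2, -3.7, 0, 0.008], [1, 2.2, -3.7, 0, 0.008], [1, 2.2, -3.7, 0, 0.008], [1, 2.2, -3.7, 0, 0.008], [1, 2.2, -3.7, 0, 0.008], [1, 2.2, -3.7, 0, 0.008], [1, 2.2, -3.7, 0, 0.008], [1, 2.2, -3.7, 0, 0.008]]
  ],
  "force": 10
}}

```text
time_s: 1.1
tcp_pos: [0.4372, 0.3251, 0.2453]
eef_rot: [180.0, 0.0, -19.0]
contact_force: [0.8, -0.5, -0.4]
gripper_width: 0.0877
gripper_force: 0.0
```

Request:
{"op": "jog_arm", "data": {
  "deltas": [
    [[1, 2.3, -3.6, 0, 0], [1, 2.3, -3.7, -2, 0], [1, 0, 0, -4, 0], [1, 0, 0, -4, 0], [1, 0, 0, -4, 0], [1, 0, 0, -3, 0], [1, 0, 0, -1.5, 0], [1, 0, 0, 0, 0]]
  ]
}}

```text
time_s: 2.1
tcp_pos: [0.4826, 0.2532, 0.0599]
eef_rot: [179.9, 0.0, -19.1]
contact_force: [1.1, -0.6, 0.8]
gripper_width: 0.0877
gripper_force: 0.0
```

Run:
```python
from plant import r
import cv2
t=r.capture("top");s=r.capture("side")
a=cv2.resize(t[170:320,150:290],None,fx=3.5,fy=3.5,interpolation=cv2.INTER_CUBIC)
b=cv2.resize(s[150:240,230:340],(300,245),interpolation=cv2.INTER_CUBIC)
b=cv2.copyMakeBorder(b,0,a.shape[0]-245,0,0,0)
cv2.imwrite("pics/d.png",cv2.hconcat([a,b])); print(r.get_state()["tcp_pos"])
```

```text
[0.48341092 0.25401158 0.06147948]
```

View pics/d.png

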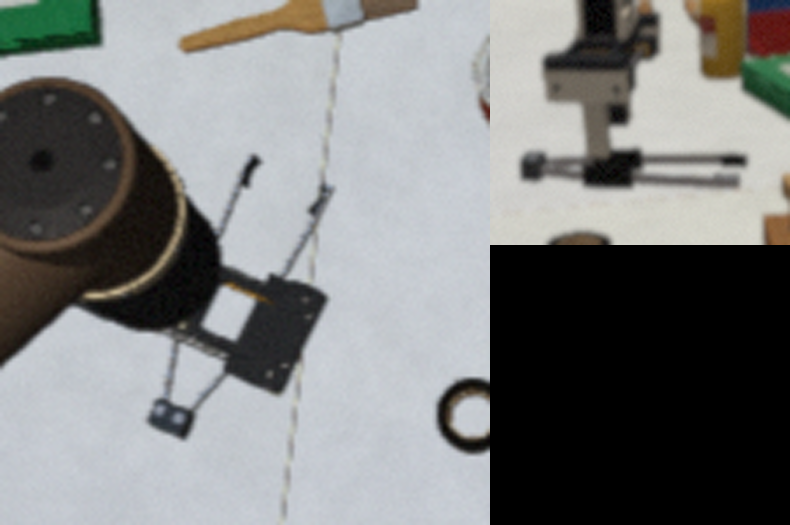

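The tongs lie between the open fingers, with the pivot block behind them and the jaws ahead at about (250,170) and (320,200) in the crop. I'll go down and squeeze part way.

Request:
{"op": "jog_arm", "data": {
  "deltas": [
    [[1, 0, -0.1, -1.5, 0], [1, 0, 0, -1.3, 0], [1, 0, 0, -1.0, 0], [1, 0, 0, 0, 0], [0.18, 0, 0, 0, 0], [0.18, 0, 0, 0, 0], [0.18, 0, 0, 0, 0], [0.18, 0, 0, 0, 0]]
  ],
  "force": 15
}}

```text
time_s: 3.2
tcp_pos: [0.4831, 0.2527, 0.0229]
eef_rot: [-180.0, -0.0, -19.1]
contact_force: [0.3, -0.5, 0.6]
gripper_width: 0.0547
gripper_force: 4.9
```

Request:
{"op": "jog_arm", "data": {
  "deltas": [
    [[0.18, 0, 0, 0, 0], [0.18, 0, 0, 0, 0], [0.18, 0, 0, 0, 0], [0.18, 0, 0, 0.5, 0], [0.18, 0, 0, 1, 0], [0.18, 0, 0, 1.5, 0], [0.18, 0, 0, 1, 0], [0.18, 0, 0, 0, 0]]
  ]
}}

```text
time_s: 4.2
tcp_pos: [0.4834, 0.2531, 0.0639]
eef_rot: [-179.9, -0.1, -19.1]
contact_force: [0.1, -0.5, -1.3]
gripper_width: 0.0518
gripper_force: 5.1
```

Request:
{"op": "jog_arm", "data": {
  "deltas": [
    [[0.18, 0, 0, 2.5, 0], [0.18, 0, 0, 3.5, 0], [0.18, -0.5, -1.5, 3, 0.01], [0.18, -1, -3, 0.6, 0.02], [0.18, -1, -3.5, 0, 0.03], [0.18, -1, -3.5, 0, 0.03], [0.18, -1, -3.5, 0, 0.03], [0.18, -0.5, -3.5, 0, 0.03]]
  ]
}}

```text
time_s: 5.2
tcp_pos: [0.432, 0.0663, 0.1584]
eef_rot: [-180.0, 0.0, -10.4]
contact_force: [0.5, 0.9, -0.1]
gripper_width: 0.0519
gripper_force: 5.1
```

Request:
{"op": "jog_arm", "data": {
  "deltas": [
    [[0.18, -0.5, -3.5, 0, 0.03], [0.18, -0.5, -3.5, 0, 0.02], [0.18, 0, -3.5, 0, 0], [0.18, 0, -2, 0, 0], [0.18, 0, -1, 0, 0], [0.18, 0, 0, 0, 0]]
  ]
}}

```text
time_s: 5.95
tcp_pos: [0.4227, -0.0677, 0.1584]
eef_rot: [180.0, 0.0, -7.7]
contact_force: [0.2, -0.7, -0.9]
gripper_width: 0.0516
gripper_force: 5.1
```

Run:
```python
from plant import r
import cv2
t=r.capture("top");s=r.capture("side")
cv2.imwrite("pics/t2.png",t);cv2.imwrite("pics/s2.png",s)
a=cv2.resize(t[180:320,260:400],(490,490),interpolation=cv2.INTER_CUBIC)
b=cv2.resize(s[150:310,220:400],None,fx=4.4,fy=3.7,interpolation=cv2.INTER_CUBIC)
cv2.imwrite("pics/e1.png",a);cv2.imwrite("pics/e2.png",cv2.resize(s[170:295,240:400],None,fx=4.8,fy=4.8,interpolation=cv2.INTER_CUBIC));x=r.get_state(); print(x["tcp_pos"],x["eef_rot"],x["gripper_width"])
```

```text
[ 0.42290393 -0.06707002  0.15848121] [-1.79996436e+02  4.74148790e-03 -7.60446101e+00] 0.05162455331400529
```

View pics/e1.png

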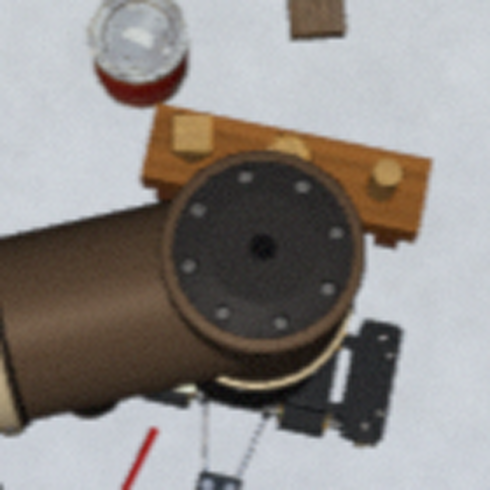

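View pics/e2.png

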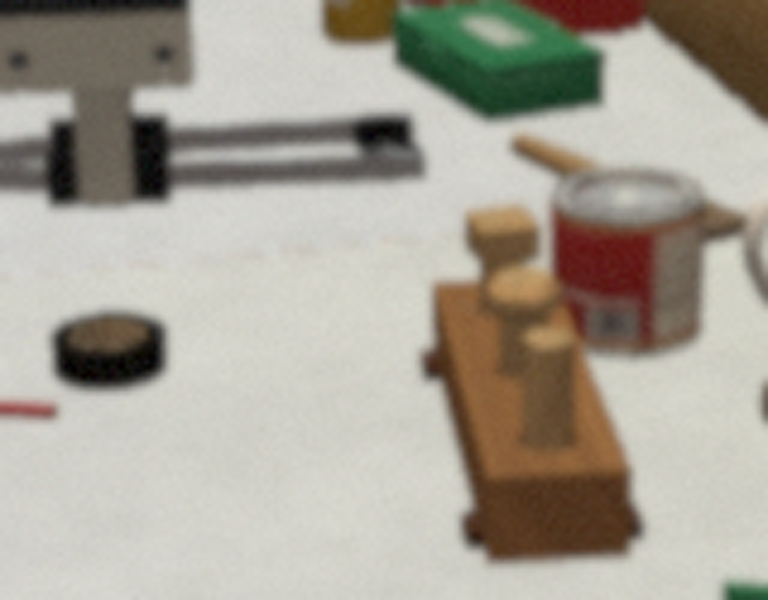

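Run:
```python
from plant import r
import numpy as np
from h import *
S=r.camera_info("side"); x=r.get_state(); p=x["tcp_pos"]; q=[p[0],p[1],np.radians(-7.6)]
zu=p[2]-.0229
inv=lambda u:(u-[240,170]+.5)*4.8-.5
names=["Lpad front top","Lpad rear top","Lpad front bottom","Rjaw front top","Rjaw front bot","Rgrip front top","Rgrip rear top","Rgrip front bot","Rgrip rear bot"]
L=[[.134,.024,.019],[.106,.024,.019],[.134,.024,.005],[.134,-.028,.019],[.134,-.028,.005],[.026,-.026,.024],[-.026,-.026,.024],[.026,-.026,0],[-.026,-.026,0]]
L=np.array(L)+[0,0,zu]
for n,u in zip(names,inv(proj(S,body(q,L)))): print(n,u.round())
k=[[0,0,.087],[0,0,.066],[.011,0,.04],[-.011,0,.04],[0.017,0,.07],[-.017,0,.07]]
print(inv(proj(S,body([.6022,-.0918,np.radians(-7.6)],k))).round())
```

```text
Lpad front top [411. 112.]
Lpad rear top [348. 115.]
Lpad front bottom [411. 142.]
Rjaw front top [422. 149.]
Rjaw front bot [422. 180.]
Rgrip front top [165. 147.]
Rgrip rear top [ 40. 153.]
Rgrip front bot [168. 201.]
Rgrip rear bot [ 45. 207.]
[[523. 270.]
 [523. 313.]
 [547. 365.]
 [499. 368.]
 [561. 303.]
 [485. 307.]]
```

The side view matches the predictions. Grip ends are at about (168,200), the left jaw pad front top at (412,117) and the knob head centre at (523,290). The jaws are about 2 mm low at most. I'll descend at the standoff.

Request:
{"op": "jog_arm", "data": {
  "deltas": [
    [[0.18, 0, 0, -2, 0], [0.18, 0, 0, -3, 0], [0.18, 0, 0, -2.5, 0], [0.18, 0, 0, -1.2, 0], [0.18, 0, 0, -0.4, 0], [0.18, 0, 0, 0, 0]]
  ]
}}

```text
time_s: 6.8
tcp_pos: [0.4233, -0.0672, 0.0679]
eef_rot: [-180.0, -0.0, -7.6]
contact_force: [-0.5, 0.7, 0.4]
gripper_width: 0.0518
gripper_force: 5.1
```

Run:
```python
from plant import r
import cv2,numpy as np
from h import *
T=r.camera_info("top")
t=r.capture("top");s=r.capture("side")
x=r.get_state();p=x["tcp_pos"];print(p,x["eef_rot"],x["contact_force"])
q=[p[0],p[1],np.radians(-7.6)];z=p[2]-.0229
print(proj(T,body(q,[[-.08,0,z+.022],[-.08,.02,z+.022]])))
a=cv2.resize(t[285:335,290:370],(400,250),interpolation=cv2.INTER_CUBIC)
b=cv2.resize(s[200:280,250:378],(800,500) and (760,475),interpolation=cv2.INTER_CUBIC)
a=cv2.resize(t[290:325,290:417],(760,int(35*760/127)) and (760,120+89),interpolation=cv2.INTER_CUBIC)[:125] if 0 else cv2.resize(t[300:321,290:417],(760,125),interpolation=cv2.INTER_CUBIC)
cv2.imwrite("pics/f.png",cv2.vconcat([b,a]))
```

```text
[ 0.42348336 -0.06726116  0.06827525] [-1.79973025e+02 -7.44517855e-02 -7.59457457e+00] [-0.22535716 -0.04924471 -1.28165812]
[[321.82574406 320.96788024]
 [314.16735142 319.30128753]]
```

View pics/f.png

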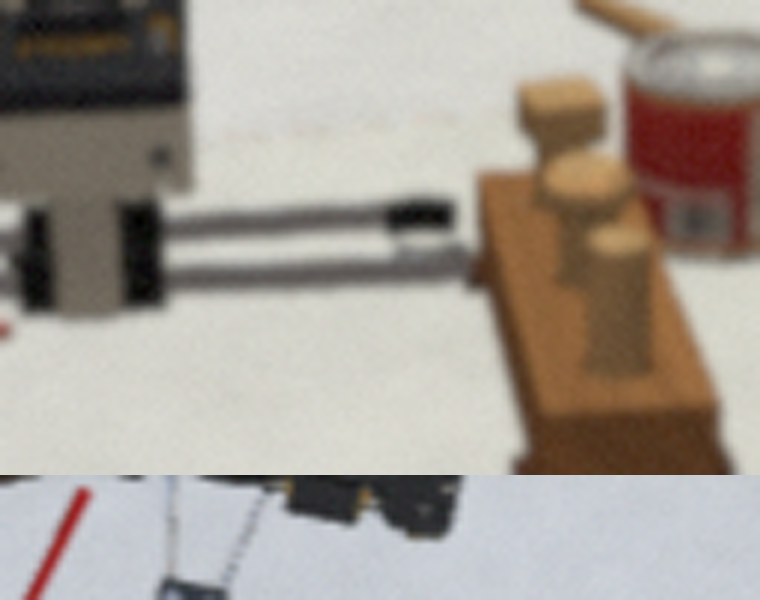

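The side view shows the jaws level with the knob's stem and short of the rack, with the left pad at about (420,213) and the stem at (580,240). The pivot block is on the centre line. I'll advance 6 cm.

Request:
{"op": "jog_arm", "data": {
  "deltas": [
    [[0.18, 0.8, -0.1, 0, 0], [0.18, 0.8, -0.1, 0, 0], [0.18, 0.8, -0.1, 0, 0], [0.18, 0.8, -0.1, 0, 0], [0.18, 0.8, -0.1, 0, 0], [0.18, 0.8, -0.1, 0, 0], [0.18, 0.8, -0.15, 0, 0], [0.18, 0.4, -0.1, 0, 0]]
  ]
}}

```text
time_s: 7.9
tcp_pos: [0.4834, -0.0761, 0.0675]
eef_rot: [180.0, -0.0, -7.6]
contact_force: [-0.2, -0.0, -1.4]
gripper_width: 0.0519
gripper_force: 5.1
```

Request:
{"op": "jog_arm", "data": {
  "deltas": [
    [[0.18, 0, 0, 0, 0], [0.18, 0, 0, 0, 0]]
  ]
}}

```text
time_s: 8.15
tcp_pos: [0.4825, -0.076, 0.0675]
eef_rot: [180.0, 0.0, -7.6]
contact_force: [0.0, -0.1, -1.4]
gripper_width: 0.0517
gripper_force: 5.1
```

Run:
```python
from plant import r
import cv2
t=r.capture("top");s=r.capture("side")
b=cv2.resize(s[200:280,250:378],(760,475),interpolation=cv2.INTER_CUBIC)
a=cv2.resize(t[200:221,290:417],(760,125),interpolation=cv2.INTER_CUBIC)
cv2.imwrite("pics/g.png",cv2.vconcat([b,a]))
```

```text
(no output)
```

View pics/g.png

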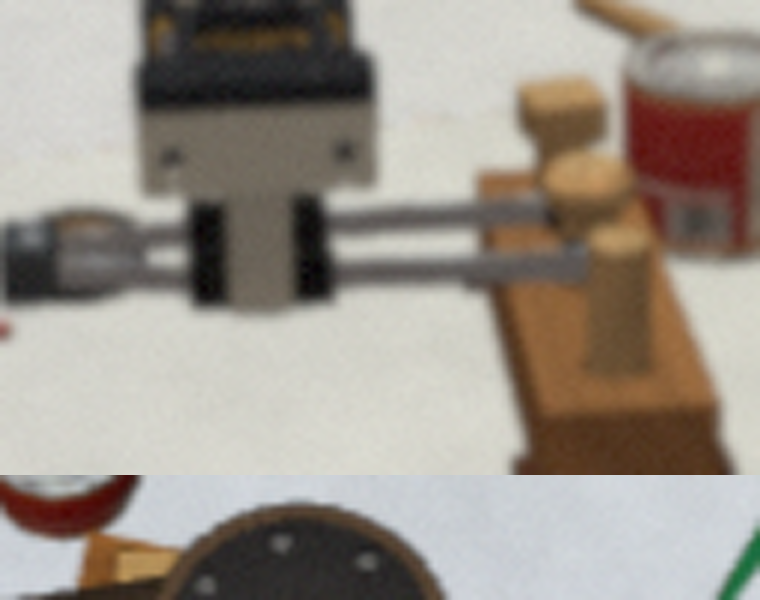

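The right jaw now runs beside the stem, below the head and above the rack, and reaches behind the plug at (590,265). I'll squeeze.

Request:
{"op": "jog_arm", "data": {
  "deltas": [
    [[0.1, 0, 0, 0, 0], [0.0, 0, 0, 0, 0], [-0.1, 0, 0, 0, 0], [-1, 0, 0, 0, 0], [-1, 0, 0, 0, 0], [-1, 0, 0, 0, 0], [-1, 0, 0, 0, 0], [-1, 0, 0, 0, 0]]
  ],
  "force": 25
}}

```text
time_s: 9.25
tcp_pos: [0.4829, -0.076, 0.0676]
eef_rot: [180.0, -0.0, -7.6]
contact_force: [-1.1, 0.4, -0.1]
gripper_width: 0.0422
gripper_force: 25.0
```

Request:
{"op": "jog_arm", "data": {
  "deltas": [
    [[-1, 0, 0, 0, 0], [-1, 0, 0, 0, 0], [-1, 0, 0, 0, 0], [-1, 0, 0, 0, 0]]
  ]
}}

```text
time_s: 9.75
tcp_pos: [0.4829, -0.076, 0.0676]
eef_rot: [-180.0, -0.0, -7.6]
contact_force: [-0.3, 0.3, -0.4]
gripper_width: 0.0423
gripper_force: 25.0
```

The width stops at 42 mm, as expected on the stem. Lifting.

Request:
{"op": "jog_arm", "data": {
  "deltas": [
    [[-1, 0, 0, 0.3, 0], [-1, 0, 0, 0.6, 0], [-1, 0, 0, 1, 0], [-1, 0, 0, 1.5, 0], [-1, 0, 0, 2, 0], [-1, 0, 0, 2, 0], [-1, 0, 0, 2, 0], [-1, 0, 0, 2, 0]]
  ]
}}

```text
time_s: 10.75
tcp_pos: [0.4828, -0.076, 0.183]
eef_rot: [-180.0, -0.0, -7.6]
contact_force: [-0.9, 0.4, -1.8]
gripper_width: 0.0426
gripper_force: 25.0
```

Request:
{"op": "jog_arm", "data": {
  "deltas": [
    [[-1, 0, 0, 2, 0], [-1, 0, 0, 1.5, 0], [-1, 0, 0, 1, 0], [-1, 0, 0, 0.5, 0], [-1, 0, 0, 0, 0], [-1, 0, 0, 0, 0], [-1, 0, 0, 0, 0], [-1, 0, 0, 0, 0]]
  ]
}}

```text
time_s: 11.75
tcp_pos: [0.4828, -0.076, 0.2313]
eef_rot: [180.0, 0.0, -7.6]
contact_force: [0.3, 0.1, -1.0]
gripper_width: 0.0422
gripper_force: 25.0
```

Run:
```python
from plant import r
import cv2
s=r.capture("side")
cv2.imwrite("pics/k.png",cv2.resize(s[130:290,220:400],(675,600),interpolation=cv2.INTER_CUBIC))
```

```text
(no output)
```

View pics/k.png

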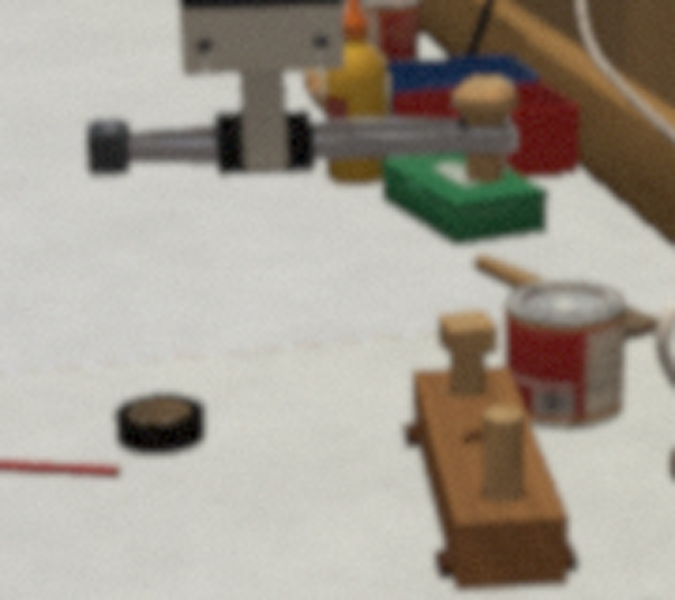

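The knob is held upright in the jaws at (485,125), its foot at about 0.195 m. The other two pieces stand in the rack. Handing in.

```bash
python3 -c "
from plant import r
print(r.close_job())"
```

```text
the job is handed in; nothing more can be done
None
```

The round knob is out of the rack, held upright and still in the tongs with its foot about 19 cm above the worktop; the other two pieces still stand in their holes, and the job is handed in (no verdict was returned).

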